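# Jack up the free edge of the weighing stand and hold it

## Task

Set the little lever jack flat on the desk so that its saddle is centred under the round lift pad on the weighing stand's lug, and let go of it. Then give the handle one trial stroke, fully down to its stop and all the way back up, and press it fully down again and keep holding it there, so that the stand's free edge stays jacked up: finish while still pressing. Do not push or lift the stand itself with the arm, and leave the things around alone.

Things in the scene. Friction and masses are not known exactly. Their poses are not given: they have to be found in the camera images.
- weigh_stand: fixed stand: marble slab 170 x 220 x 20 mm (x by y; top 84 mm above the desk), a balance stands on it. Origin on the desk under the slab's centre, z up. Hinged on brackets at y = +100 mm; its free -y edge has two screw feet (28 mm across, x = +-50, y = -90 mm) and amid it a steel lug 40 mm wide that sticks out to y = -175 mm, its top 90 mm above the desk
- lift_pad (a point): centre of the underside of the lift pad, a round black rubber disc 32 mm across and 6 mm thick under the lug; 47 mm out from the slab's -y edge, 66 mm above the desk while the slab is down. Axes as the slab's (x along the edge, -y away from the slab)
- slab (a joint): tilt of the slab on its hinge, rad: 0 standing on its feet, grows as the lift pad is raised (257 mm from the hinge axis; about 0.055 when the jack is fully up under it). It drops back by its own weight; the pad then bears down with about 6 to 9 N
- jack: loose metal lever jack, 0.7 kg. Base plate 210 x 70 x 8 mm (x -108 to +102); origin on its underside, z up, +x toward the saddle end, handle at the -x end. Ram and saddle at x = +75 mm; then an aluminium grip block 42 (x) x 36 (y) mm centred at x = +22 mm, 8 to 62 mm above the underside; cheeks with the handle's pivot at x = -10 mm, 48 mm high
- jack_grip (a point): point in the jack's grip block to grasp it by, across its 36 mm width (along the jack's y): in the block's middle, 45 mm above the jack's underside (block top 17 mm higher). Axes as the jack's
- saddle_top (a point): centre of the top of the saddle, a round steel disc 36 mm across, at x = +75 mm of the jack; 56 mm above the jack's underside with the handle up, 24 mm higher with the handle fully down. Axes as the jack's
- jack_handle (a joint): angle of the jack's handle, rad: 0 fully up (a spring holds it there: it rises 0.5 rad above level toward the -x end), 0.55 fully down at its stop (0.05 rad below level). It drives the saddle up by 43.6 mm per rad. Near the bottom, under the load, the paddle needs about 8 N
- handle_pad (a point): centre of the upper face of the handle's black rubber paddle (44 mm long, 42 mm wide, 9 mm thick), the place to press; 90 mm from the pivot. 95 mm above the desk with the handle up, 48 mm fully down. Axes turn with the handle; as the jack's when it is up
- small_beaker: bystander: open glass beaker 45 mm across, 59 mm high
- stain_bottle: bystander: blue dropper bottle with white tip, 32 mm across, 99 mm high
- petri_3: bystander: petri dish 67 mm across, 15 mm high
- usb_gadget: bystander: small red and white handset 32 x 74 x 20 mm
- balance: round balance with black pan standing loose on the slab, 156 mm across, 51 mm high; origin under its centre. It must stay standing there

How it is judged:
By the outcome, as a careful person would: the job done as asked, in the order asked, and still so for the second after the job is handed in, while the arm keeps its last pose, push and grip.
It also fails if it takes over 64 s, if anything falls off the work surface, if the arm or the gripper's body presses on something with over 40 N, if the wrist force passes 120 N, or if a joint passes its speed limit or range.

## Robot

A 7-joint arm with a two-finger parallel gripper is mounted at the origin on a cart in front of the work surface, level with it; the furniture and walls round the work are solid. World frame = base frame: x ahead of the robot, y to its left, z up, the work surface at z = 0. Lengths are in mm, angles in rad, forces in N, time in s.
With the tool pointing down it reaches from about 425 to 1025 mm from the base axis. Payload 9.4 kg.
Tool frame: the origin (TCP) lies on the centre line of the jaws, within the pads' length; the fingertips stand 22 mm ahead of it and the grasp point (between the pads) lies 3 mm ahead of it (bot.finger_overhang is the distance from the TCP to the fingertips, in mm); z points along the fingers, y is the line along which they close (so a half turn about z gives the same grasp; the last joint's range is limited). The gripper opens to 93 mm and grips with 3 to 60 N. Pads are 15 mm wide; open, the fingers measure 128 mm over their backs; the gripper's body (75 mm by 188 mm) begins 65 mm behind the grasp point.
Start: joints at [1.054, 0.599, -0.003, 1.599, 0.002, 0.943, -0.08], TCP at [308.665, -656.011, 212.118] pointing down, gripper open.
Joint ranges: [-2.57, 2.57], [-0.35, 1.97], [-1.29, 1.29], [0.11, 2.56], [-1.05, 4.19], [0.11, 1.86], [-2.63, 2.63]. Speed limits (rad/s): [2.22, 2.22, 3.01, 3.01, 3.14, 3.14, 3.14].

## Interface

Orientations are given as a unit quaternion [x, y, z, w].
In Python, from bench import state, cams, job, bot gives the robot as it stands.
- The arm moves only by the tool apply_moves, never from a script. Its argument "moves" is a list of rows, each an object of numbers: "tx", "ty", "tz": the shift along the tool's x, y, z normalised to -1 to 1, where 1 is 0.2 m; "turn": the turn about the tool's z normalised to -1 to 1, where 1 is 60 degrees; "fingers": the opening, from 0 (shut) to 1 (fully open). A call has 1 to 10 rows; each row is the pose to reach, as a shift and turn from the pose commanded when the call began, along the tool's axes at that moment; what a row does not reach only later rows make up. A row lasts 1/12 s, in which the tool goes at most 41.7 mm and 7.16 degrees, less where a joint would pass 70% of its speed; a pose out of reach is approached as far as the arm can. A call with a number of a shift or a turn outside -1 to 1 is refused whole. A call with a gripper value outside its range is refused whole. The fingers move at their own pace and stop on an object; "newtons" is the grip in N (left out, the last holds). Time passes only in rows, so rows that repeat a pose let the fingers close. It gives the time, the measured TCP pose, the force, the opening and the grip force at its end, in the units of the state.
- state(): the state, without advancing time (a new reading comes with each control period).
- cams.snapshot(name): name is "side" or "top"; returns the picture (400x640x3 uint8, red, green, blue); there is no depth.
- cams.camera_params(name): a dict with "K" (3x3 intrinsics, pixels), "extrinsics" (4x4, takes a point from world to camera coordinates). Camera axes: x right, y up, looking along -z (the intrinsics and any distortion apply to the point x, -y, -z); pixel columns grow to the right and rows downward; lengths in mm; the calibration is good to about 2 mm. A picture is of the moment at which its call begins. camera_params takes no time and is no camera call.
- job.hand_in(): hands the job in; it is judged then, once.
The state is a dict: "time": time; "q": joint angles; "joint_velocities": joint speeds; "tau": joint torques, N m; "ee_pos": TCP position; "tool_rot": TCP orientation; "contact_force": force on the tool from outside, world axes, zero at the start; "wrist_torque": the same for the moment, N m; "grip_width": finger opening in mm; "gripper_force": force on a finger pad.
Only numpy, scipy, OpenCV 4.12 (cv2) and the standard library are available. Lean on these libraries where they do the work, as an engineer would, in place of code of your own. Each camera call takes 0.05 s, during which the arm holds its last target. There are 200 camera calls.

## Working session

There is one attempt and no reset: what is moved stays moved. The work goes in short steps, Python scripts to look and compute and a tool call to move; the robot and the scene stay as the last step left them, time stands still between calls to the robot, and variables do not carry over. Pictures are saved under pics/ and viewed, at most 10 in all, crops included, and the job is handed in when it is done.

Besides the shell and the picture viewer there is one more tool, called after "Emit:" as name([rows], argument=value, ...), one row to a line, values as JSON. apply_moves: Moves the arm, as the interface text tells. Scaled input: -1 to 1 covers 0.2 m each way for a shift and 60 degrees each way for a turn. Its arguments: {"type":"object","properties":{"moves":{"type":"array"},"newtons":{"type":"number"}},"required":["moves"]}

```bash
mkdir -p pics; python3 - <<'E'
from bench import state,cams,job,bot
import cv2,numpy as np
for n in("top","side"):
    cv2.imwrite(f"pics/{n}0.png",cams.snapshot(n)[:,:,::-1])
    p=cams.camera_params(n);print(n,p)
print(state())
E
```

```text
top {'K': array([[403.09212736,   0.        , 320.61566572],
       [  0.        , 403.09212736, 194.77981303],
       [  0.        ,   0.        ,   1.        ]]), 'extrinsics': array([[ 1.42677842e-02, -9.99823617e-01, -1.22132993e-02,
        -1.57012562e+01],
       [ 9.83019708e-01,  1.17910838e-02,  1.83120792e-01,
        -5.61790653e+02],
       [-1.82944485e-01, -1.46186419e-02,  9.83014553e-01,
        -1.03768450e+03],
       [ 0.00000000e+00,  0.00000000e+00,  0.00000000e+00,
         1.00000000e+00]])}
side {'K': array([[509.18868519,   0.        , 316.95162404],
       [  0.        , 509.18868519, 203.70804458],
       [  0.        ,   0.        ,   1.        ]]), 'extrinsics': array([[-9.41700688e-01, -3.35994548e-01, -1.75350451e-02,
         5.45139035e+02],
       [ 1.79379181e-01, -5.45477661e-01,  8.18704605e-01,
        -1.84049069e+02],
       [-2.84645259e-01,  7.67829268e-01,  5.73947116e-01,
        -1.15135379e+03],
       [ 0.00000000e+00,  0.00000000e+00,  0.00000000e+00,
         1.00000000e+00]])}
{'time': 0.1, 'q': array([ 1.05430374,  0.60006899, -0.00255652,  1.59999166,  0.00182157,
        0.94289914, -0.0797749 ]), 'joint_velocities': array([-0.00028658, -0.00218575, -0.00010251, -0.00280179, -0.00112621,
       -0.0018367 , -0.00052291]), 'tau': array([ 4.33177367e-03, -7.66552520e+01,  1.50150128e+00, -2.52940160e+01,
       -5.24240267e-02,  1.35762899e-02,  5.28665453e-05]), 'ee_pos': array([ 308.48465087, -655.6388109 ,  211.34969107]), 'tool_rot': array([ 9.75908172e-01,  2.18180599e-01, -2.15347293e-04, -6.47721518e-04]), 'contact_force': array([-0.29999244,  0.39962256, -0.48126431]), 'wrist_torque': array([-0.04320531, -0.0526381 ,  0.03825595]), 'gripper_force': 0.0, 'grip_width': 93.21064841541964}
```

View pics/top0.png

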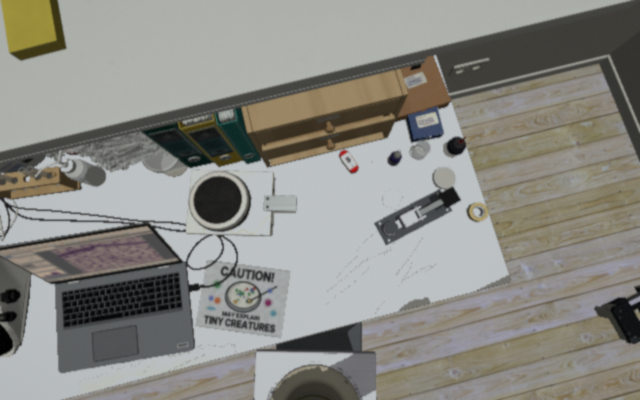

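View pics/side0.png

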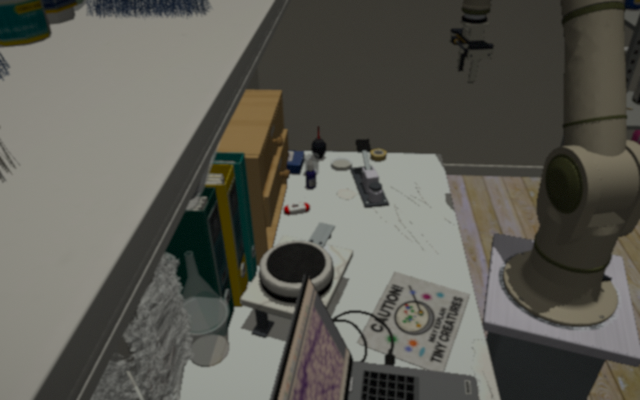

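The top view shows the stand near (230,203) with its lug pointing right to (295,204). The jack lies near (415,216), saddle end left at about (388,228) and handle toward (450,195). I'll zoom in for accurate pixels.

```bash
python3 - <<'E'
import cv2,numpy as np
t=cv2.imread("pics/top0.png");s=cv2.imread("pics/side0.png")
f=lambda im,x,y,w,h,k:cv2.resize(im[y:y+h,x:x+w],None,fx=k,fy=k,interpolation=cv2.INTER_CUBIC)
a=f(t,365,140,133,110,6);b=f(t,180,155,133,90,6)
cv2.imwrite("pics/c1.png",a[:600]);cv2.imwrite("pics/c2.png",b)
E
```

```text
(no output)
```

View pics/c1.png

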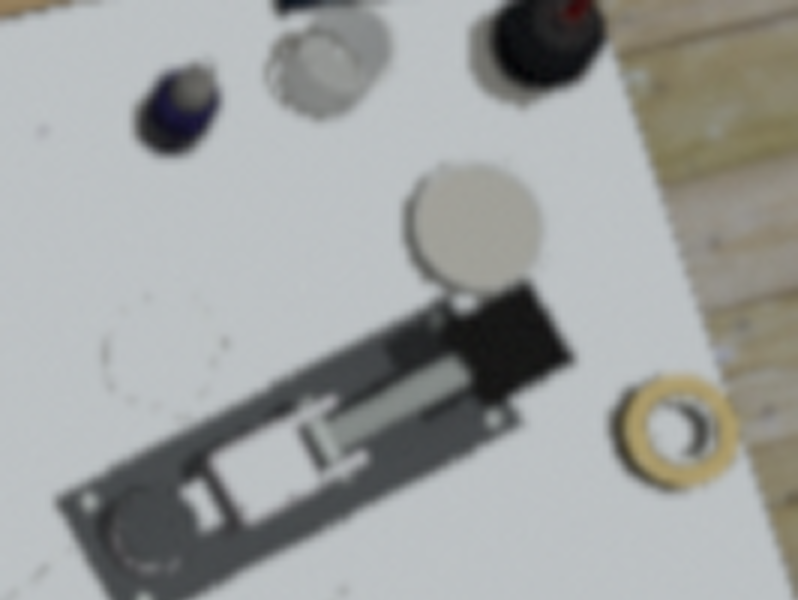

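View pics/c2.png

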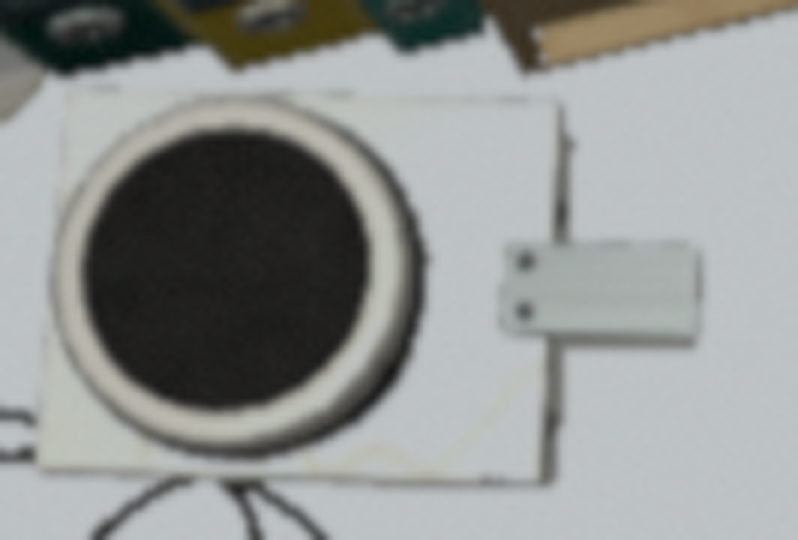

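Crop 1 shows the jack's base corners at (62,497), (521,420) and (440,298), with the saddle at (153,532) and the block-top corners clear. Crop 2 shows the slab's corners and the lug's end at (700,243)/(697,335).

```bash
cat > h.py <<'E'
import numpy as np,cv2
from scipy.optimize import least_squares
from scipy.spatial.transform import Rotation as R
from bench import state,cams,job,bot
def proj(n,P):
    c=cams.camera_params(n);P=np.atleast_2d(P);E=c["extrinsics"]
    q=(P@E[:3,:3].T+E[:3,3])*[1,-1,-1];q=q@c["K"].T
    return q[:,:2]/q[:,2:]
def tf(p,P):
    c,s=np.cos(p[2]),np.sin(p[2]);P=np.atleast_2d(P).astype(float)
    return np.c_[p[0]+c*P[:,0]-s*P[:,1],p[1]+s*P[:,0]+c*P[:,1],P[:,2]]
def fit(obs,p0):  # obs: (cam, local xyz, pixel)
    f=lambda p:np.concatenate([(proj(n,tf(p,P))[0]-px) for n,P,px in obs])
    r=least_squares(f,p0,loss="soft_l1",x_scale=[100,100,1]);return r.x,f(r.x).reshape(-1,2)
def up(x,y,ox,oy,k):return np.array([(x+.5)/k-.5+ox,(y+.5)/k-.5+oy])
E
python3 - <<'E'
from h import *
j=lambda x,y:up(x,y,365,140,6); s=lambda x,y:up(x,y,180,155,6)
# jack +x = image left, so +y(jack)= image down
J=[((102,-35,8),j(62,497)),((-108,35,8),j(521,420)),((-108,-35,8),j(442,298)),((75,0,56),j(153,532)),
((43,-18,62),j(212,468)),((1,-18,62),j(302,420)),((43,18,62),j(243,527))]
S=[((85,-110,84),s(562,99)),((-85,-110,84),s(548,484)),((-85,110,84),s(37,470)),((20,-175,90),s(701,243)),((-20,-175,90),s(697,336))]
for O,p0 in((J,[600,-300,1.5]),(S,[600,200,0])):
    for sgn in (1,-1):
        p,r=fit([("top",np.array(P)*[1,sgn,1],x) for P,x in O],p0);print(sgn,p,np.abs(r).max(),np.round(r,1).tolist())
    # print points
E
```

```text
1 [ 509.45090021 -262.42914047    2.07055418] 2.3327277801898276 [[-1.2, 0.9], [0.7, 0.7], [0.8, -0.7], [1.2, -0.1], [-1.1, -1.3], [-2.3, -0.6], [0.6, 0.9]]
-1 [ 514.02369473 -263.6093028     1.45333954] 44.01664412974961 [[-0.4, 1.0], [0.9, -1.3], [12.2, 44.0], [-1.9, -18.5], [-0.0, 0.0], [0.8, 10.1], [-3.9, -23.1]]
1 [ 5.34674328e+02  2.28511747e+02 -9.61016464e-03] 0.5994070087273826 [[0.1, -0.1], [-0.6, -0.1], [-0.3, 0.3], [0.3, 0.1], [0.5, -0.2]]
-1 [5.37135909e+02 5.12216009e+00 3.03679864e-02] 172.63768437589886 [[0.1, -0.1], [2.1, -0.2], [172.6, 0.7], [-48.4, -0.0], [-48.0, -0.4]]
```

```bash
python3 - <<'E'
from h import *
j=lambda x,y:up(x,y,365,140,6)
J=[((102,-35,8),j(62,497)),((-108,35,8),j(521,420)),((-108,-35,8),j(442,298)),((75,0,56),j(153,532))]
p,r=fit([("top",P,x) for P,x in J],[510,-262,2.07]);print(p,r.round(1).tolist())
# overlay
def draw(im,n,p,ox,oy,k):
    def poly(P,c):
        q=(proj(n,tf(p,P))+.5-[ox,oy])*k-.5
        cv2.polylines(im,[q.round().astype(int).reshape(-1,1,2)],True,c,1)
    poly([(102,-35,8),(102,35,8),(-108,35,8),(-108,-35,8)],(0,255,0))
    poly([(102,-35,0),(102,35,0),(-108,35,0),(-108,-35,0)],(255,255,0))
    poly([(43,-18,62),(1,-18,62),(1,18,62),(43,18,62)],(0,0,255))
    a=np.linspace(0,6.28,24);poly(np.c_[75+18*np.cos(a),18*np.sin(a),0*a+56],(255,0,255))
out=[]
for n,ox,oy,w,h,k in(("top",365,175,100,75,7),("side",335,130,75,90,4)):
    im=cv2.imread(f"pics/{n}0.png");im=cv2.resize(im[oy:oy+h,ox:ox+w],None,fx=k,fy=k,interpolation=cv2.INTER_CUBIC)
    draw(im,n,p,ox,oy,k);out.append(im)
cv2.imwrite("pics/o1.png",out[0]);cv2.imwrite("pics/o2.png",out[1])
for q,t in((tf(p,(22,0,45)),"grip"),(tf([534.67,228.5,-.0096],(0,-157,66)),"pad")):print(t,q)
E
```

```text
[ 510.14447821 -260.80455943    2.06834026] [[-1.8, 0.6], [0.1, 0.6], [0.3, -0.9], [0.5, -0.4]]
grip [[ 499.64456705 -241.47189625   45.        ]]
pad [[533.16282315  71.5072345   66.        ]]
```

View pics/o1.png

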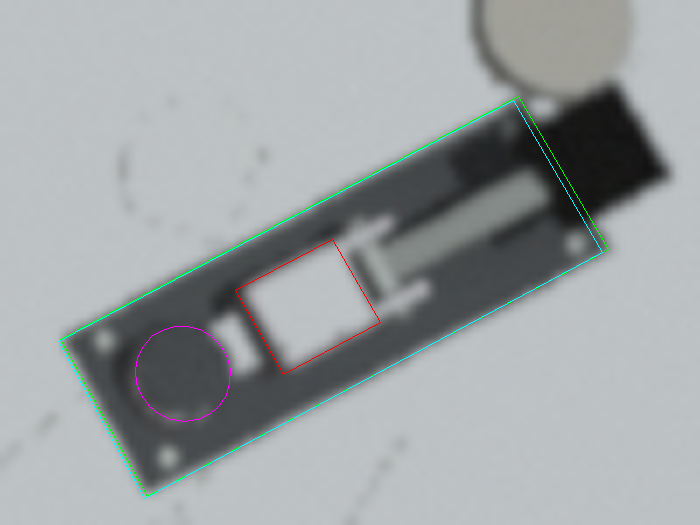

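```bash
cat >> h.py <<'E'
def go(x,y,z,ya=None):
    """units from measured pose to world target; ya = world angle of tool y"""
    s=state();r=R.from_quat(s["tool_rot"]).as_matrix();d=r.T@(np.array([x,y,z])-s["ee_pos"])/200
    cur=np.arctan2(r[1,1],r[0,1]);t=0 if ya is None else -((ya-cur+np.pi)%(2*np.pi)-np.pi)/np.radians(60)
    print("t",round(s["time"],2),"ee",s["ee_pos"].round(1),"ya",cur.round(4),"z",r[:,2].round(4),"F",s["contact_force"].round(1),"w",round(s["grip_width"],1),"g",round(s["gripper_force"],1),"-> tx ty tz turn",d.round(4),np.round(t,4),"q",s["q"].round(2))
E
python3 -c "
from h import *
go(500,-241,160,.497)"
```

```text
t 0.1 ee [ 308.5 -655.6  211.3] ya -1.1309 z [-7.0e-04  1.2e-03 -1.0e+00] F [-0.3  0.4 -0.5] w 93.2 g 0.0 -> tx ty tz turn [ 1.7493 -1.4677  0.2585] -1.5545 q [ 1.05  0.6  -0.    1.6   0.    0.94 -0.08]
```

Emit:
apply_moves([
  {"tx": 0.95, "ty": -0.8, "tz": 0, "turn": -0.8, "fingers": 1},
  {"tx": 0.95, "ty": -0.8, "tz": 0, "turn": -0.8},
  {"tx": 0.95, "ty": -0.8, "tz": 0, "turn": -0.8},
  {"tx": 0.95, "ty": -0.8, "tz": 0, "turn": -0.8},
  {"tx": 0.95, "ty": -0.8, "tz": 0, "turn": -0.8},
  {"tx": 0.95, "ty": -0.8, "tz": 0, "turn": -0.8},
  {"tx": 0.95, "ty": -0.8, "tz": 0, "turn": -0.8},
  {"tx": 0.95, "ty": -0.8, "tz": 0, "turn": -0.8},
  {"tx": 0.95, "ty": -0.8, "tz": 0, "turn": -0.8},
  {"tx": 0.95, "ty": -0.8, "tz": 0, "turn": -0.8},
])

```text
invalid input
```

```bash
python3 -c "
from h import *
go(499.6,-241.5,150,.497)"
```

```text
t 0.1 ee [ 308.5 -655.6  211.3] ya -1.1309 z [-7.0e-04  1.2e-03 -1.0e+00] F [-0.3  0.4 -0.5] w 93.2 g 0.0 -> tx ty tz turn [ 1.7464 -1.4662  0.3085] -1.5545 q [ 1.05  0.6  -0.    1.6   0.    0.94 -0.08]
```

Emit:
apply_moves([
  {"tx": 0.95, "ty": -0.8, "tz": 0, "turn": -0.8, "fingers": 1},
  {"tx": 0.95, "ty": -0.8, "tz": 0, "turn": -0.8, "fingers": 1},
  {"tx": 0.95, "ty": -0.8, "tz": 0, "turn": -0.8, "fingers": 1},
  {"tx": 0.95, "ty": -0.8, "tz": 0, "turn": -0.8, "fingers": 1},
  {"tx": 0.95, "ty": -0.8, "tz": 0, "turn": -0.8, "fingers": 1},
  {"tx": 0.95, "ty": -0.8, "tz": 0, "turn": -0.8, "fingers": 1},
  {"tx": 0.95, "ty": -0.8, "tz": 0, "turn": -0.8, "fingers": 1},
  {"tx": 0.95, "ty": -0.8, "tz": 0, "turn": -0.8, "fingers": 1},
  {"tx": 0.95, "ty": -0.8, "tz": 0, "turn": -0.8, "fingers": 1},
  {"tx": 0.95, "ty": -0.8, "tz": 0, "turn": -0.8, "fingers": 1},
])

```text
time: 0.93
ee_pos: [411.5, -431.6, 211.9]
tool_rot: [0.804, 0.594, -0.0, -0.0]
contact_force: [-0.0, -1.4, 0.3]
grip_width: 92.9
gripper_force: 0.0
```

```bash
python3 -c "
from h import *
go(499.6,-241.5,150,.497)"
```

```text
t 0.93 ee [ 411.5 -431.6  211.9] ya -0.2982 z [-7.e-04 -3.e-04 -1.e+00] F [-0.  -1.4  0.3] w 92.9 g 0.0 -> tx ty tz turn [1.0381 0.1418 0.3087] -0.7593 q [ 0.89  0.46 -0.25  1.89  0.15  0.81  0.26]
```

Emit:
apply_moves([
  {"tx": 1, "ty": 0.14, "tz": 0.3, "turn": -0.76, "fingers": 1},
  {"tx": 1, "ty": 0.14, "tz": 0.3, "turn": -0.76, "fingers": 1},
  {"tx": 1, "ty": 0.14, "tz": 0.3, "turn": -0.76, "fingers": 1},
  {"tx": 1, "ty": 0.14, "tz": 0.3, "turn": -0.76, "fingers": 1},
  {"tx": 1, "ty": 0.14, "tz": 0.3, "turn": -0.76, "fingers": 1},
  {"tx": 1, "ty": 0.14, "tz": 0.3, "turn": -0.76, "fingers": 1},
  {"tx": 1, "ty": 0.14, "tz": 0.3, "turn": -0.76, "fingers": 1},
  {"tx": 1, "ty": 0.14, "tz": 0.3, "turn": -0.76, "fingers": 1},
  {"tx": 1, "ty": 0.14, "tz": 0.3, "turn": -0.76, "fingers": 1},
  {"tx": 1, "ty": 0.14, "tz": 0.3, "turn": -0.76, "fingers": 1},
])

```text
time: 1.77
ee_pos: [496.7, -248.3, 152.0]
tool_rot: [0.511, 0.859, -0.0, 0.0]
contact_force: [-0.3, -0.1, 0.3]
grip_width: 92.8
gripper_force: 0.0
```

```bash
python3 -c "
from h import *
go(499.6,-241.5,48,.497)"
```

```text
t 1.77 ee [ 496.7 -248.3  152. ] ya 0.4974 z [-2.e-04 -4.e-04 -1.e+00] F [-0.3 -0.1  0.3] w 92.8 g 0.0 -> tx ty tz turn [0.0232 0.0293 0.52  ] 0.0004 q [ 0.68  0.51 -0.45  2.03  0.35  0.68  0.5 ]
```

Emit:
apply_moves([
  {"tx": 0.023, "ty": 0.03, "tz": 0, "turn": 0, "fingers": 1},
  {"tx": 0.023, "ty": 0.03, "tz": 0.12, "turn": 0, "fingers": 1},
  {"tx": 0.023, "ty": 0.03, "tz": 0.25, "turn": 0, "fingers": 1},
  {"tx": 0.023, "ty": 0.03, "tz": 0.38, "turn": 0, "fingers": 1},
  {"tx": 0.023, "ty": 0.03, "tz": 0.46, "turn": 0, "fingers": 1},
  {"tx": 0.023, "ty": 0.03, "tz": 0.52, "turn": 0, "fingers": 1},
  {"tx": 0.023, "ty": 0.03, "tz": 0.52, "turn": 0, "fingers": 1},
  {"tx": 0.023, "ty": 0.03, "tz": 0.52, "turn": 0, "fingers": 1},
])

```text
time: 2.43
ee_pos: [500.0, -239.8, 47.9]
tool_rot: [0.509, 0.861, -0.0, -0.0]
contact_force: [-0.4, -0.2, -0.7]
grip_width: 92.7
gripper_force: 0.0
```

```bash
python3 -c "
from h import *
go(499.6,-241.5,48,.497)
cv2.imwrite('pics/g.png',cv2.resize(cams.snapshot('side')[130:215,320:440,::-1],None,fx=6,fy=6,interpolation=cv2.INTER_CUBIC))"
```

```text
t 2.43 ee [ 500.  -239.8   47.9] ya 0.5017 z [-9.e-04  3.e-04 -1.e+00] F [-0.4 -0.2 -0.7] w 92.7 g 0.0 -> tx ty tz turn [-0.0065 -0.006  -0.0003] 0.0045 q [ 0.58  0.66 -0.34  2.1   0.47  0.46  0.37]
```

View pics/g.png

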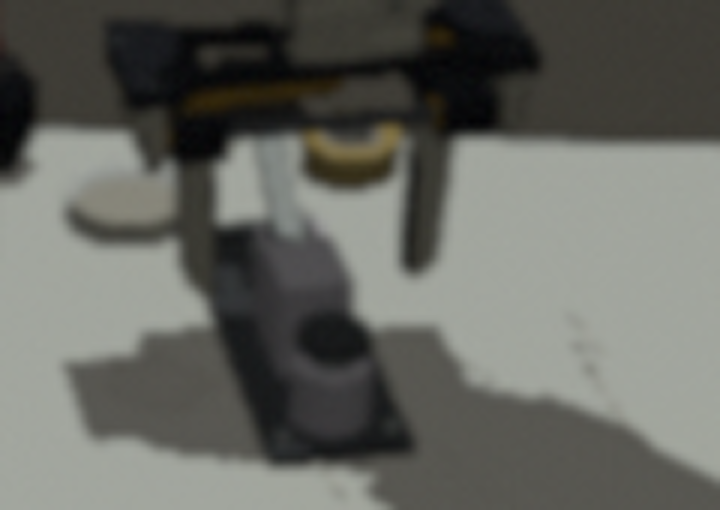

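The fingers straddle the block: left finger near (195,240), right near (420,230), with the block between at (295,270). Closing now.

Emit:
apply_moves([
  {"tx": 0, "ty": 0, "tz": 0, "turn": 0, "fingers": 0.3},
  {"tx": 0, "ty": 0, "tz": 0, "turn": 0, "fingers": 0.3},
  {"tx": 0, "ty": 0, "tz": 0, "turn": 0, "fingers": 0.3},
  {"tx": 0, "ty": 0, "tz": 0, "turn": 0, "fingers": 0.3},
  {"tx": 0, "ty": 0, "tz": 0, "turn": 0, "fingers": 0.2},
  {"tx": 0, "ty": 0, "tz": 0, "turn": 0, "fingers": 0.2},
  {"tx": 0, "ty": 0, "tz": 0, "turn": 0, "fingers": 0.2},
  {"tx": 0, "ty": 0, "tz": 0, "turn": 0, "fingers": 0.2},
], newtons=38)

```text
time: 3.15
ee_pos: [500.1, -240.0, 48.1]
tool_rot: [0.509, 0.861, -0.0, -0.0]
contact_force: [-0.6, 0.6, -0.8]
grip_width: 44.5
gripper_force: 0.0
```

```bash
python3 -c "
from h import *
go(499.6,-241.5,48,.497)"
```

```text
t 3.15 ee [ 500.1 -240.    48.1] ya 0.5026 z [-1.e-04 -0.e+00 -1.e+00] F [-0.6  0.6 -0.8] w 44.5 g 0.0 -> tx ty tz turn [-0.0052 -0.0057  0.0006] 0.0054 q [ 0.58  0.66 -0.34  2.1   0.48  0.46  0.37]
```

Emit:
apply_moves([
  {"tx": 0, "ty": 0, "tz": 0, "turn": 0, "fingers": 0.2},
  {"tx": 0, "ty": 0, "tz": 0, "turn": 0, "fingers": 0.2},
  {"tx": 0, "ty": 0, "tz": 0, "turn": 0, "fingers": 0.2},
  {"tx": 0, "ty": 0, "tz": 0, "turn": 0, "fingers": 0.2},
  {"tx": 0, "ty": 0, "tz": 0, "turn": 0, "fingers": 0.2},
  {"tx": 0, "ty": 0, "tz": 0, "turn": 0, "fingers": 0.2},
])

```text
time: 3.65
ee_pos: [499.5, -240.3, 48.0]
tool_rot: [0.509, 0.861, -0.0, -0.0]
contact_force: [-4.1, -0.9, 2.0]
grip_width: 35.1
gripper_force: 38.0
```

```bash
python3 -c "
from h import *
go(499.6,-241.5,48,.497)"
```

```text
t 3.65 ee [ 499.5 -240.3   48. ] ya 0.5022 z [-1.e-03 -2.e-04 -1.e+00] F [-4.1 -0.9  2. ] w 35.1 g 38.0 -> tx ty tz turn [-0.0055 -0.0026  0.0002] 0.005 q [ 0.58  0.66 -0.34  2.1   0.48  0.46  0.37]
```

Emit:
apply_moves([
  {"tx": 0, "ty": 0, "tz": -0.05, "turn": 0, "fingers": 0.2},
  {"tx": 0, "ty": 0, "tz": -0.1, "turn": 0, "fingers": 0.2},
  {"tx": 0, "ty": 0, "tz": -0.15, "turn": 0, "fingers": 0.2},
  {"tx": 0, "ty": 0, "tz": -0.2, "turn": 0, "fingers": 0.2},
  {"tx": 0, "ty": 0, "tz": -0.2, "turn": 0, "fingers": 0.2},
  {"tx": 0, "ty": 0, "tz": -0.2, "turn": 0, "fingers": 0.2},
])

```text
time: 4.15
ee_pos: [500.6, -240.3, 89.1]
tool_rot: [0.509, 0.861, 0.0, 0.001]
contact_force: [0.7, -0.2, -6.5]
grip_width: 35.2
gripper_force: 38.0
```

```bash
python3 -c "
from h import *
go(532.5,-60,88,-.0096)"
```

```text
t 4.15 ee [ 500.6 -240.3   89.1] ya 0.5024 z [ 1.8e-03 -7.0e-04 -1.0e+00] F [ 0.7 -0.2 -6.5] w 35.2 g 38.0 -> tx ty tz turn [0.7135 0.5739 0.0051] 0.4889 q [ 0.62  0.6  -0.39  2.08  0.43  0.54  0.42]
```

Emit:
apply_moves([
  {"tx": 0.09, "ty": 0.07, "tz": 0, "turn": 0.06, "fingers": 0.2},
  {"tx": 0.18, "ty": 0.14, "tz": 0, "turn": 0.12, "fingers": 0.2},
  {"tx": 0.27, "ty": 0.21, "tz": 0, "turn": 0.18, "fingers": 0.2},
  {"tx": 0.36, "ty": 0.29, "tz": 0, "turn": 0.25, "fingers": 0.2},
  {"tx": 0.45, "ty": 0.36, "tz": 0, "turn": 0.31, "fingers": 0.2},
  {"tx": 0.54, "ty": 0.43, "tz": 0, "turn": 0.37, "fingers": 0.2},
  {"tx": 0.62, "ty": 0.5, "tz": 0, "turn": 0.43, "fingers": 0.2},
  {"tx": 0.71, "ty": 0.57, "tz": 0, "turn": 0.49, "fingers": 0.2},
  {"tx": 0.71, "ty": 0.57, "tz": 0, "turn": 0.49, "fingers": 0.2},
  {"tx": 0.71, "ty": 0.57, "tz": 0, "turn": 0.49, "fingers": 0.2},
])

```text
time: 4.98
ee_pos: [531.9, -58.6, 87.8]
tool_rot: [0.709, 0.705, 0.0, -0.0]
contact_force: [0.2, -0.6, -6.8]
grip_width: 35.4
gripper_force: 38.0
```

```bash
cat > ov.py <<'E'
from h import *
import sys
def draw(im,n,p,ox,oy,k,z=0,stand=(534.67,228.5,-.0096)):
    def poly(P,c,p=p,z=z):
        q=(proj(n,tf(p,np.array(P,float)+[0,0,z]))+.5-[ox,oy])*k-.5
        cv2.polylines(im,[q.round().astype(int).reshape(-1,1,2)],True,c,1)
    poly([(102,-35,8),(102,35,8),(-108,35,8),(-108,-35,8)],(0,255,0))
    a=np.linspace(0,6.28,24);d=np.c_[np.cos(a),np.sin(a),0*a]
    poly(d*18+[75,0,56],(255,0,255))
    poly(d*16+[0,-157,66],(0,0,255),stand,0)
    poly([(20,-175,90),(-20,-175,90),(-20,-110,90),(20,-110,90)],(0,255,255),stand,0)
def jack():
    s=state();r=R.from_quat(s["tool_rot"]).as_matrix();ya=np.arctan2(r[1,1],r[0,1])+np.pi/2
    e=s["ee_pos"];return (e[0]-22*np.cos(ya),e[1]-22*np.sin(ya),ya),e[2]-48
def shot(name,p,z,boxes=(("top",270,160,130,100,6),)):
    for n,ox,oy,w,h,k in boxes:
        im=np.ascontiguousarray(cams.snapshot(n)[oy:oy+h,ox:ox+w,::-1]);im=cv2.resize(im,None,fx=k,fy=k,interpolation=cv2.INTER_CUBIC)
        draw(im,n,p,ox,oy,k,z);cv2.imwrite(f"pics/{name}_{n}.png",im)
E
python3 -c "
from ov import *
go(532.6,18.5,51,-.0096)
p,z=jack();print(p,z)
shot('m1',p,z,(('side',270,170,150,110,5),))"
```

```text
t 4.98 ee [531.9 -58.6  87.8] ya -0.0066 z [-1.e-04  5.e-04 -1.e+00] F [ 0.2 -0.6 -6.8] w 35.4 g 38.0 -> tx ty tz turn [0.3855 0.0012 0.1844] 0.0028 q [ 0.15  0.56 -0.21  2.13  0.25  0.47 -0.26]
(np.float64(531.7067934464701), np.float64(-80.61295636061959), np.float64(1.5641747886865622)) 39.84247068160303
```

View pics/m1_side.png

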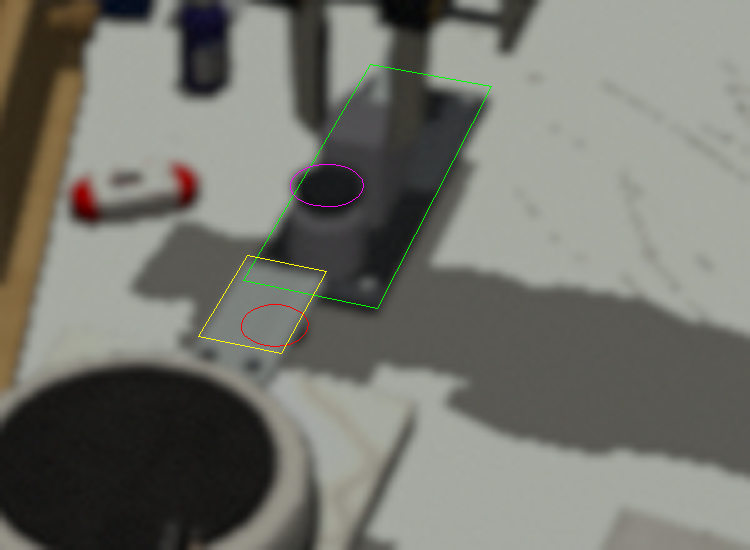

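Model overlays match the jack (saddle at 328,187) and the lug (250–325, 260–350) within about 1 px. Lowering and sliding it in.

Emit:
apply_moves([
  {"tx": 0, "ty": 0, "tz": 0.06, "turn": 0.003, "fingers": 0.2},
  {"tx": 0, "ty": 0, "tz": 0.12, "turn": 0.003, "fingers": 0.2},
  {"tx": 0, "ty": 0, "tz": 0.18, "turn": 0.003, "fingers": 0.2},
  {"tx": 0, "ty": 0, "tz": 0.18, "turn": 0.003, "fingers": 0.2},
  {"tx": 0.07, "ty": 0.001, "tz": 0.18, "turn": 0.003, "fingers": 0.2},
  {"tx": 0.14, "ty": 0.001, "tz": 0.18, "turn": 0.003, "fingers": 0.2},
  {"tx": 0.14, "ty": 0.001, "tz": 0.18, "turn": 0.003, "fingers": 0.2},
])

```text
time: 5.62
ee_pos: [532.4, -30.7, 52.5]
tool_rot: [0.711, 0.703, 0.001, -0.0]
contact_force: [-0.8, 2.0, -5.6]
grip_width: 35.4
gripper_force: 38.0
```

```bash
python3 -c "
from ov import *
go(532.6,18.5,52,-.0096)
p,z=jack();print(p,z)
shot('m2',p,z,(('top',260,170,130,70,6),('side',270,170,150,110,5)))"
```

```text
t 5.62 ee [532.4 -30.7  52.5] ya -0.0118 z [ 4.0e-04  1.4e-03 -1.0e+00] F [-0.8  2.  -5.6] w 35.4 g 38.0 -> tx ty tz turn [ 0.246  -0.0017  0.0027] -0.0021 q [ 0.07  0.62 -0.17  2.16  0.26  0.39 -0.33]
(np.float64(532.0976573708936), np.float64(-52.70439249684455), np.float64(1.5590316853879471)) 4.472323801113106
```

View pics/m2_side.png

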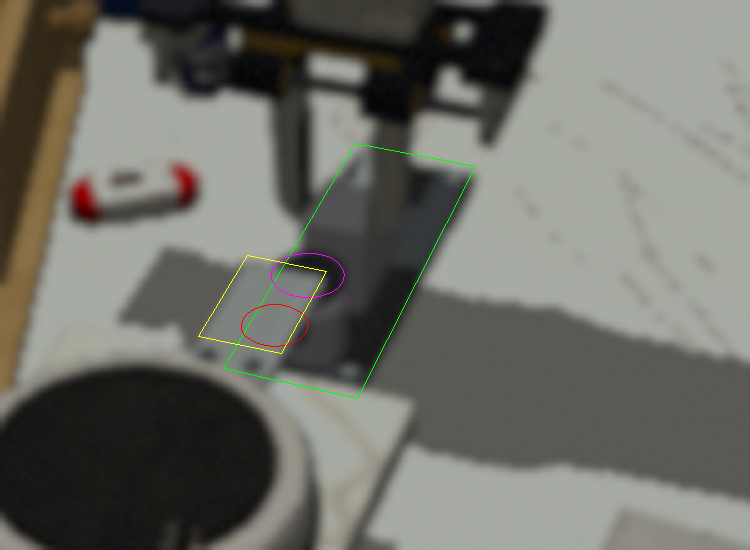

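The saddle (308,275) is just reaching the lug's end (250–325, 258–270), and the overlay agrees. Advancing the last 49 mm, then lowering.

Emit:
apply_moves([
  {"tx": 0.06, "ty": 0, "tz": 0, "turn": 0, "fingers": 0.2},
  {"tx": 0.12, "ty": 0, "tz": 0, "turn": 0, "fingers": 0.2},
  {"tx": 0.18, "ty": 0, "tz": 0, "turn": 0, "fingers": 0.2},
  {"tx": 0.245, "ty": 0, "tz": 0, "turn": 0, "fingers": 0.2},
  {"tx": 0.245, "ty": 0, "tz": 0, "turn": 0, "fingers": 0.2},
  {"tx": 0.245, "ty": 0, "tz": 0, "turn": 0, "fingers": 0.2},
  {"tx": 0.245, "ty": 0, "tz": 0, "turn": 0, "fingers": 0.2},
])

```text
time: 6.3
ee_pos: [532.7, 16.4, 52.1]
tool_rot: [0.712, 0.703, -0.0, 0.0]
contact_force: [0.2, -0.7, -5.2]
grip_width: 35.5
gripper_force: 38.0
```

```bash
python3 -c "
from ov import *
go(532.6,18.5,47.8,-.0096)
p,z=jack();print(p,z)"
```

```text
t 6.3 ee [532.7  16.4  52.1] ya -0.0129 z [-0.e+00 -3.e-04 -1.e+00] F [ 0.2 -0.7 -5.2] w 35.5 g 38.0 -> tx ty tz turn [ 0.0104 -0.0009  0.0217] -0.0032 q [-0.03  0.62 -0.16  2.16  0.25  0.38 -0.4 ]
(np.float64(532.4621565782957), np.float64(-5.57818934204111), np.float64(1.5578620644862633)) 4.1430841703611065
```

Emit:
apply_moves([
  {"tx": 0.01, "ty": 0, "tz": 0, "turn": -0.003, "fingers": 0.2},
  {"tx": 0.01, "ty": 0, "tz": 0, "turn": -0.003, "fingers": 0.2},
  {"tx": 0.01, "ty": 0, "tz": 0.01, "turn": -0.003, "fingers": 0.2},
  {"tx": 0.01, "ty": 0, "tz": 0.018, "turn": -0.003, "fingers": 0.2},
  {"tx": 0.01, "ty": 0, "tz": 0.022, "turn": -0.003, "fingers": 0.2},
  {"tx": 0.01, "ty": 0, "tz": 0.022, "turn": -0.003, "fingers": 0.2},
  {"tx": 0.01, "ty": 0, "tz": 0.022, "turn": -0.003, "fingers": 0.2},
])

```text
time: 6.88
ee_pos: [532.9, 18.3, 48.1]
tool_rot: [0.711, 0.703, 0.0, 0.0]
contact_force: [-1.8, 1.8, 4.2]
grip_width: 35.7
gripper_force: 38.0
```

```bash
python3 -c "
from ov import *
go(532.6,18.5,47.8,-.0096)
p,z=jack();print(p,z)
shot('m3',p,z,(('side',270,170,150,110,5),))"
```

```text
t 6.88 ee [532.9  18.3  48.1] ya -0.0105 z [ 5.e-04 -0.e+00 -1.e+00] F [-1.8  1.8  4.2] w 35.7 g 38.0 -> tx ty tz turn [ 0.001  -0.0017  0.0014] -0.0009 q [-0.03  0.63 -0.15  2.16  0.25  0.37 -0.4 ]
(np.float64(532.7140818131903), np.float64(-3.7023577599561577), np.float64(1.560290009618307)) 0.07904685255608257
```

View pics/m3_side.png

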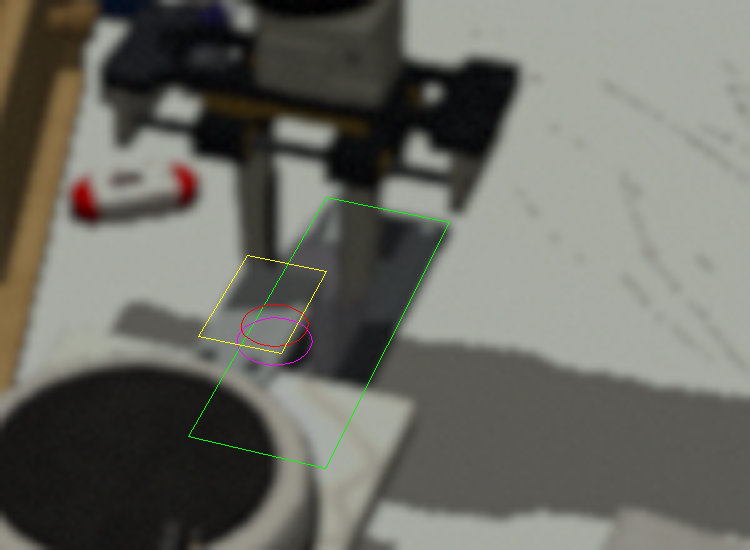

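Jack rests on the desk and the saddle is under the pad: the two rings coincide near (275,330) apart from the 10 mm height gap. Releasing and going up.

Emit:
apply_moves([
  {"tx": 0, "ty": 0, "tz": 0, "turn": 0, "fingers": 0.5},
  {"tx": 0, "ty": 0, "tz": 0, "turn": 0, "fingers": 0.65},
  {"tx": 0, "ty": 0, "tz": 0, "turn": 0, "fingers": 0.65},
  {"tx": 0, "ty": 0, "tz": 0, "turn": 0, "fingers": 0.65},
  {"tx": 0, "ty": 0, "tz": 0, "turn": 0, "fingers": 0.65},
  {"tx": 0, "ty": 0, "tz": -0.15, "turn": 0, "fingers": 0.65},
  {"tx": 0, "ty": 0, "tz": -0.3, "turn": 0, "fingers": 0.65},
  {"tx": 0, "ty": 0, "tz": -0.45, "turn": 0, "fingers": 0.65},
  {"tx": 0, "ty": 0, "tz": -0.5, "turn": 0, "fingers": 0.5},
  {"tx": 0, "ty": 0, "tz": -0.5, "turn": 0, "fingers": 0.4},
])

```text
time: 7.77
ee_pos: [534.2, 18.2, 150.1]
tool_rot: [0.711, 0.703, 0.002, 0.002]
contact_force: [0.1, -0.3, -0.3]
grip_width: 51.7
gripper_force: 0.0
```

```bash
python3 -c "
from h import *
go(532.4,-95,140,-.0096)"
```

```text
t 7.77 ee [534.2  18.2 150.1] ya -0.011 z [ 4.6e-03  3.0e-04 -1.0e+00] F [ 0.1 -0.3 -0.3] w 51.7 g 0.0 -> tx ty tz turn [-0.5663 -0.0031  0.0501] -0.0013 q [ 0.03  0.46 -0.23  2.09  0.18  0.6  -0.34]
```

Emit:
apply_moves([
  {"tx": -0.15, "ty": -0.006, "tz": 0, "turn": 0, "fingers": 0},
  {"tx": -0.3, "ty": -0.006, "tz": 0, "turn": 0, "fingers": 0},
  {"tx": -0.45, "ty": -0.006, "tz": 0, "turn": 0, "fingers": 0},
  {"tx": -0.58, "ty": -0.006, "tz": 0, "turn": 0, "fingers": 0},
  {"tx": -0.58, "ty": -0.006, "tz": 0, "turn": 0, "fingers": 0},
  {"tx": -0.58, "ty": -0.006, "tz": 0, "turn": 0, "fingers": 0},
  {"tx": -0.58, "ty": -0.006, "tz": 0, "turn": 0, "fingers": 0},
  {"tx": -0.58, "ty": -0.006, "tz": 0, "turn": 0, "fingers": 0},
  {"tx": -0.58, "ty": -0.006, "tz": 0, "turn": 0, "fingers": 0},
  {"tx": -0.58, "ty": -0.006, "tz": 0, "turn": 0, "fingers": 0},
])

```text
time: 8.6
ee_pos: [530.4, -96.6, 147.5]
tool_rot: [0.71, 0.704, 0.0, -0.0]
contact_force: [0.2, 0.5, -0.0]
grip_width: 0.4
gripper_force: 0.0
```

```bash
python3 - <<'E'
from ov import *
go(531.7,-98,130,-.0096)
p=(532.71,-3.7,1.5603)
shot('m4',p,0,(('side',270,160,150,110,5),('top',260,165,130,80,6)))
E
```

```text
t 8.6 ee [530.4 -96.6 147.5] ya -0.0087 z [-2.e-04  2.e-04 -1.e+00] F [ 0.2  0.5 -0. ] w 0.4 g 0.0 -> tx ty tz turn [-0.0069  0.0064  0.0876] 0.0008 q [ 0.25  0.48 -0.24  2.08  0.19  0.61 -0.13]
```

View pics/m4_side.png

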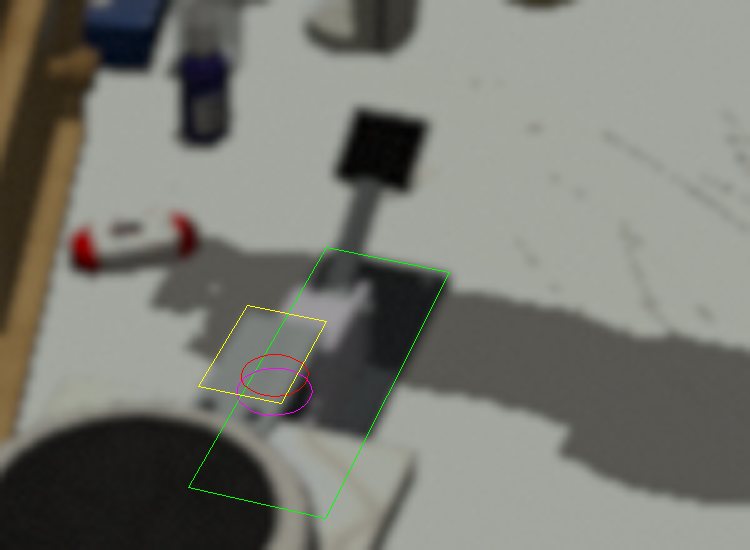

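Jack stands as modelled: the base's rear edge is on the overlay at (328,248)–(448,272), the saddle is under the lug, and the paddle is up at (383,148). Pressing down.

Emit:
apply_moves([
  {"tx": -0.007, "ty": 0.006, "tz": 0.06, "turn": 0, "fingers": 0},
  {"tx": -0.007, "ty": 0.006, "tz": 0.12, "turn": 0, "fingers": 0},
  {"tx": -0.007, "ty": 0.006, "tz": 0.17, "turn": 0, "fingers": 0},
  {"tx": -0.007, "ty": 0.006, "tz": 0.22, "turn": 0, "fingers": 0},
  {"tx": -0.007, "ty": 0.006, "tz": 0.27, "turn": 0, "fingers": 0},
  {"tx": -0.007, "ty": 0.006, "tz": 0.31, "turn": 0, "fingers": 0},
  {"tx": -0.007, "ty": 0.006, "tz": 0.34, "turn": 0, "fingers": 0},
  {"tx": -0.007, "ty": 0.006, "tz": 0.36, "turn": 0, "fingers": 0},
  {"tx": -0.007, "ty": 0.006, "tz": 0.37, "turn": 0, "fingers": 0},
  {"tx": -0.007, "ty": 0.006, "tz": 0.37, "turn": 0, "fingers": 0},
])

```text
time: 9.53
ee_pos: [531.6, -99.1, 73.5]
tool_rot: [0.711, 0.703, -0.0, -0.0]
contact_force: [0.2, -0.2, 2.5]
grip_width: 0.4
gripper_force: 1.3
```

```bash
python3 -c "
from h import *
go(531.7,-98,70,-.0096)"
```

```text
t 9.53 ee [531.6 -99.1  73.5] ya -0.0105 z [-2.e-04 -1.e-04 -1.e+00] F [ 0.2 -0.2  2.5] w 0.4 g 1.3 -> tx ty tz turn [0.0057 0.0006 0.0173] -0.0009 q [ 0.21  0.59 -0.19  2.13  0.24  0.44 -0.18]
```

Emit:
apply_moves([
  {"tx": 0, "ty": 0, "tz": 0.01, "turn": 0, "fingers": 0},
  {"tx": 0, "ty": 0, "tz": 0.017, "turn": 0, "fingers": 0},
  {"tx": 0, "ty": 0, "tz": 0.02, "turn": 0, "fingers": 0},
  {"tx": 0, "ty": 0, "tz": 0.02, "turn": 0, "fingers": 0},
])

```text
time: 9.87
ee_pos: [531.8, -99.6, 70.1]
tool_rot: [0.711, 0.703, 0.0, 0.0]
contact_force: [0.1, -1.5, 6.2]
grip_width: 0.4
gripper_force: 2.8
```

```bash
python3 - <<'E'
from ov import *
go(531.7,-98,70,-.0096)
p=(532.71,-3.7,1.5603)
shot('m5',p,24,(('side',270,160,150,110,5),('top',260,165,130,80,6)))
# lug rise by image alignment vs m4
a=cv2.imread('pics/side0.png');b=cams.snapshot('side')[:,:,::-1]
from bench import cams
for n in('side',):
    t=a[225:250,305:335];r=cv2.matchTemplate(np.ascontiguousarray(b),a[225:247,308:332],cv2.TM_CCOEFF_NORMED);print(cv2.minMaxLoc(r))
for z in(66,66+14):print(proj('side',tf((534.67,228.5,-.0096),(0,-157,z))))
E
```

```text
t 9.87 ee [531.8 -99.6  70.1] ya -0.0109 z [ 6.e-04 -6.e-04 -1.e+00] F [ 0.1 -1.5  6.2] w 0.4 g 2.8 -> tx ty tz turn [ 0.0079 -0.0004  0.0004] -0.0012 q [ 0.21  0.59 -0.18  2.13  0.25  0.44 -0.18]
(-0.7141996622085571, 0.6856386661529541, (143, 279), (196, 115))
[[324.47204937 234.57995835]]
[[324.41834168 229.93202409]]
```

View pics/m5_side.png

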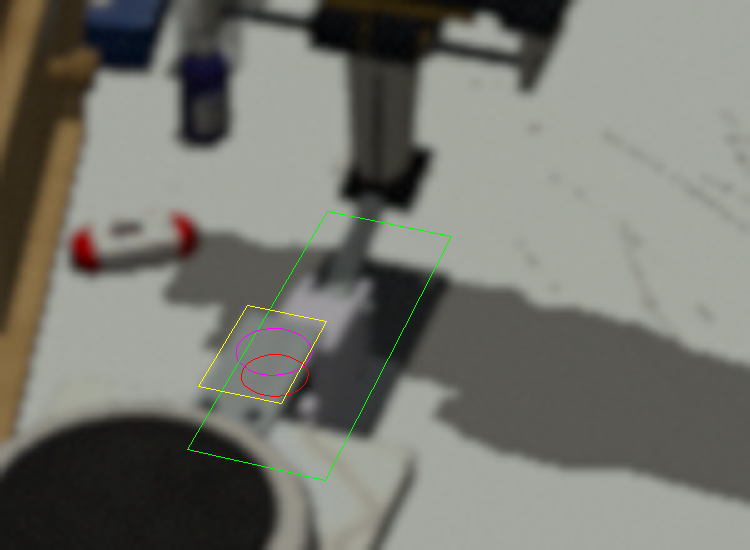

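The paddle is pressed to about (385,180) with the fingers on its middle. I've used up my picture views (11, one over the limit), so from here I'll check the slab's rise numerically.

Emit:
apply_moves([
  {"tx": 0, "ty": 0, "tz": 0.01, "turn": 0, "fingers": 0},
  {"tx": 0, "ty": 0, "tz": 0.02, "turn": 0, "fingers": 0},
  {"tx": 0, "ty": 0, "tz": 0.02, "turn": 0, "fingers": 0},
  {"tx": 0, "ty": 0, "tz": 0.02, "turn": 0, "fingers": 0},
])

```text
time: 10.35
ee_pos: [531.9, -99.8, 66.2]
tool_rot: [0.711, 0.703, 0.0, 0.001]
contact_force: [-0.5, -3.0, 6.4]
grip_width: 0.2
gripper_force: 3.0
```

```bash
cat > rise.py <<'E'
from h import *
S=(534.67,228.5,-.0096)
def tilt(P,th): # about hinge y=100, z=74
    P=np.array(P,float).reshape(-1,3);d=P-[0,100,74];c,s=np.cos(th),np.sin(th)
    return np.c_[d[:,0],c*d[:,1]+s*d[:,2],-s*d[:,1]+c*d[:,2]]+[0,100,74]
def ecc(n,box,pt):
    x,y,w,h=box;a=cv2.cvtColor(cv2.imread(f"pics/{n}0.png"),cv2.COLOR_BGR2GRAY);b=cv2.cvtColor(cams.snapshot(n),cv2.COLOR_RGB2GRAY)
    W=np.eye(2,3,dtype=np.float32);cc,W=cv2.findTransformECC(a[y:y+h,x:x+w],b[y:y+h,x:x+w],W,cv2.MOTION_TRANSLATION,(3,200,1e-6),None,3)
    f=lambda th:(proj(n,tf(S,tilt(pt,th)))-proj(n,tf(S,tilt(pt,0))))[0]
    print(n,box,"shift",W[:,2].round(2),"cc",round(cc,3),"expected@.055",f(.055).round(2))
ecc("side",(262,238,75,50),(0,30,125))   # balance
ecc("top",(187,168,66,68),(0,30,125))
ecc("top",(262,190,36,28),(0,-150,90))   # lug
s=state();print(s["time"],s["ee_pos"].round(1),s["contact_force"].round(1))
E
python3 rise.py
```

```text
side (262, 238, 75, 50) shift [-0.24  0.08] cc 0.976 expected@.055 [-0.63 -0.48]
top (187, 168, 66, 68) shift [-0.29 -0.08] cc 0.994 expected@.055 [-1.56 -0.29]Traceback (most recent call last):
  File "rise.py", line 13, in <module>
    ecc("top",(262,190,36,28),(0,-150,90))   # lug
    ~~~^^^^^^^^^^^^^^^^^^^^^^^^^^^^^^^^^^^
  File "rise.py", line 8, in ecc
    W=np.eye(2,3,dtype=np.float32);cc,W=cv2.findTransformECC(a[y:y+h,x:x+w],b[y:y+h,x:x+w],W,cv2.MOTION_TRANSLATION,(3,200,1e-6),None,3)
                                        ~~~~~~~~~~~~~~~~~~~~^^^^^^^^^^^^^^^^^^^^^^^^^^^^^^^^^^^^^^^^^^^^^^^^^^^^^^^^^^^^^^^^^^^^^^^^^^^^
cv2.error: OpenCV(4.12.0) /io/opencv/modules/video/src/ecc.cpp:589: error: (-7:Iterations do not converge) The algorithm stopped before its convergence. The correlation is going to be minimized. Images may be uncorrelated or non-overlapped in function 'findTransformECC'
```

```bash
python3 - <<'E'
from h import *
print(bot.finger_overhang)
p=(532.71,-3.7,1.5603)
def pad(th,u=0,v=0):
    a=.5-th;r=90+u;return (-10-r*np.cos(a)+4.4*np.sin(a),v,48+r*np.sin(a)+4.4*np.cos(a))
for th in(0,.2,.3,.4,.5,.55):
    q=[proj('side',tf(p,pad(th,u,v)))[0] for u,v in((-22,-21),(-22,21),(22,21),(22,-21))]
    print(th,[((x+.5-np.array([270,160]))*5).round().astype(int).tolist() for x in q],np.round(pad(th),0)[[0,2]])
for n in('m4_side','m5_side'):
    im=cv2.imread(f'pics/{n}.png');g=im[90:215,320:450].max(2);m=g<35
    c,l,s,ce=cv2.connectedComponentsWithStats(m.astype(np.uint8));i=s[1:,4].argsort()[::-1][:3]+1;print(n,(s[i]+[320,90,0,0,0]).tolist())
b=cams.snapshot('side');g=b.max(2)
print(g[183:206:1,334:360])
cv2.imwrite('pics/now.png',b[:,:,::-1])
E
```

```text
22.0
0 [[328, 176], [406, 191], [429, 117], [352, 103]] [-87.  95.]
0.2 [[332, 189], [409, 204], [433, 141], [357, 127]] [-95.  79.]
0.3 [[333, 197], [410, 212], [434, 154], [359, 140]] [-97.  70.]
0.4 [[334, 206], [410, 221], [435, 169], [360, 155]] [-99.  61.]
0.5 [[334, 216], [411, 231], [435, 186], [360, 172]] [-100.   52.]
0.55 [[334, 221], [411, 236], [434, 194], [360, 180]] [-100.   48.]
m4_side [[342, 115, 79, 72, 3927]]
m5_side [[346, 153, 79, 52, 1788]]
[[168 168 168 167 159 128  85  61  58  55  46  38  46  55  59  58  57  58
   84 130 159 168 169 168 168 168]
 [168 168 168 168 158 129  87  63  58  56  48  39  47  56  59  59  58  59
   89 133 161 168 169 168 169 167]
 [167 168 169 168 158 131  90  64  60  56  47  40  47  56  59  58  58  62
   91 134 160 168 169 168 168 168]
 [168 168 168 168 160 133  91  66  59  56  46  41  47  57  59  59  57  63
   93 136 162 168 169 168 167 169]
 [168 168 168 168 160 133  92  64  58  56  48  41  48  57  59  58  58  65
   99 139 162 168 169 168 168 168]
 [169 167 169 168 160 133  94  66  59  56  47  41  48  58  58  60  58  68
  100 139 162
[... 1175 characters left out ...]
 7   8  11
   36  84 132 160 168 168 168 169]
 [168 168 160 137 103  78  63  53  51  54  55  49  40  24  12   6   9  20
   55 103 144 164 168 168 168 168]
 [169 168 166 156 143 128 111  87  69  64  64  60  51  41  31  26  22  38
   78 125 154 166 168 167 168 168]
 [168 168 168 166 163 154 135 103  77  68  67  67  72  81  82  75  67  73
  106 142 162 169 169 169 168 168]
 [168 168 169 169 167 158 134 100  76  68  66  76 104 127 135 128 118 119
  136 156 166 168 168 169 167 169]
 [168 167 168 168 164 150 120  88  70  67  68  89 126 152 161 159 153 152
  157 165 167 169 168 169 169 167]
 [168 168 169 168 161 139 105  78  68  66  72 100 138 161 168 167 166 166
  166 168 168 169 168 167 168 169]]
```

```bash
python3 - <<'E'
from h import *
e=state()["ee_pos"];print(e)
f=lambda q:((proj('side',q)+.5-np.array([270,160]))*5).round()
for z in(0,22):
  for dx in(-17,17):
    for dy in(-7.5,7.5):print(z,dx,dy,f(e+[dx,dy,-z]).tolist())
# initial open pose fingers check in g? print finger cols along rows
b=cv2.imread('pics/now.png').max(2)
for r in range(166,216,3):print(r,(r-160)*5,b[r,328:364].tolist())
E
```

```text
[531.89172968 -99.71910981  66.27664525]
0 -17 -7.5 [[418.0, 181.0]]
0 -17 7.5 [[410.0, 196.0]]
0 17 -7.5 [[356.0, 170.0]]
0 17 7.5 [[348.0, 185.0]]
22 -17 -7.5 [[417.0, 215.0]]
22 -17 7.5 [[409.0, 231.0]]
22 17 -7.5 [[356.0, 204.0]]
22 17 7.5 [[347.0, 219.0]]
166 30 [84, 75, 59, 39, 17, 8, 10, 10, 11, 12, 6, 14, 13, 17, 25, 24, 18, 13, 12, 14, 13, 12, 14, 14, 14, 15, 22, 23, 20, 42, 83, 121, 141, 143, 139, 136]
169 45 [168, 166, 151, 115, 65, 26, 13, 10, 10, 10, 10, 10, 9, 17, 22, 16, 11, 10, 9, 10, 6, 10, 10, 10, 12, 24, 36, 38, 32, 40, 67, 95, 111, 122, 130, 137]
172 60 [168, 169, 168, 164, 157, 150, 144, 142, 138, 126, 104, 72, 45, 36, 38, 33, 26, 16, 15, 12, 12, 10, 10, 8, 15, 34, 62, 88, 107, 117, 118, 110, 99, 92, 87, 78]
175 75 [169, 168, 168, 168, 168, 168, 168, 169, 168, 162, 140, 104, 71, 60, 59, 58, 55, 51, 52, 56, 57, 55, 53, 48, 53, 87, 131, 159, 168, 168, 168, 168, 168, 167, 168, 166]
178 90 [168, 167, 168, 168, 168, 168, 168, 168, 168, 164, 147, 113, 77, 61, 59, 57, 48, 40, 46, 57, 59, 58, 59, 59, 70, 105, 142, 162, 168, 168, 168, 167, 168, 168, 168, 168]
181 105 [168
[... 1388 characters left out ...]
05 225 [168, 169, 168, 168, 168, 168, 168, 168, 169, 168, 161, 139, 105, 78, 68, 66, 72, 100, 138, 161, 168, 167, 166, 166, 166, 168, 168, 169, 168, 167, 168, 169, 168, 168, 168, 168]
208 240 [135, 143, 152, 156, 156, 157, 157, 156, 156, 150, 132, 101, 76, 68, 67, 80, 112, 145, 164, 168, 169, 168, 168, 168, 168, 169, 168, 168, 169, 168, 168, 169, 168, 168, 168, 168]
211 255 [89, 90, 88, 89, 89, 85, 74, 60, 54, 60, 66, 68, 67, 64, 59, 67, 96, 121, 136, 146, 151, 155, 158, 161, 164, 166, 167, 168, 168, 168, 169, 168, 168, 169, 167, 168]
214 270 [88, 89, 91, 92, 83, 62, 43, 45, 59, 66, 68, 68, 64, 52, 40, 34, 28, 27, 28, 29, 32, 34, 41, 46, 53, 61, 74, 86, 94, 104, 115, 133, 152, 165, 168, 167]
```

Fingers closed sit about 20 mm higher than modelled: the handle is only at about 0.33 rad. Continuing down in steps until the stop shows in the force.

Emit:
apply_moves([
  {"tx": 0, "ty": 0, "tz": 0.012, "turn": 0, "fingers": 0},
  {"tx": 0, "ty": 0, "tz": 0.024, "turn": 0, "fingers": 0},
  {"tx": 0, "ty": 0, "tz": 0.036, "turn": 0, "fingers": 0},
  {"tx": 0, "ty": 0, "tz": 0.048, "turn": 0, "fingers": 0},
  {"tx": 0, "ty": 0, "tz": 0.06, "turn": 0, "fingers": 0},
  {"tx": 0, "ty": 0, "tz": 0.06, "turn": 0, "fingers": 0},
])

```text
time: 11.05
ee_pos: [532.1, -100.3, 54.0]
tool_rot: [0.711, 0.703, 0.0, 0.001]
contact_force: [0.5, -3.6, 7.0]
grip_width: 0.5
gripper_force: 3.3
```

```bash
sed -i '/# lug$/d' rise.py; python3 rise.py; python3 - <<'E'
from h import *
g=cams.snapshot('side')[150:230,320:370].max(2);m=(g<35)[35:60]
ys,xs=np.nonzero(m);print("paddle rows",ys.min()+185,ys.max()+185,"cols",xs.min()+320,xs.max()+320)
E
```

```text
side (262, 238, 75, 50) shift [-0.53 -0.06] cc 0.976 expected@.055 [-0.63 -0.48]
top (187, 168, 66, 68) shift [-1.05 -0.21] cc 0.996 expected@.055 [-1.56 -0.29]
11.15 [ 532.1 -100.2   54.2] [ 1.2 -4.8  6.3]
paddle rows 196 204 cols 339 354
```

Emit:
apply_moves([
  {"tx": 0, "ty": 0, "tz": 0.012, "turn": 0, "fingers": 0},
  {"tx": 0, "ty": 0, "tz": 0.024, "turn": 0, "fingers": 0},
  {"tx": 0, "ty": 0, "tz": 0.03, "turn": 0, "fingers": 0},
  {"tx": 0, "ty": 0, "tz": 0.03, "turn": 0, "fingers": 0},
])

```text
time: 11.53
ee_pos: [532.1, -100.6, 48.2]
tool_rot: [0.711, 0.703, -0.0, 0.001]
contact_force: [0.5, -5.7, 6.9]
grip_width: 0.0
gripper_force: 3.6
```

```bash
python3 rise.py
```

```text
side (262, 238, 75, 50) shift [-0.68 -0.07] cc 0.972 expected@.055 [-0.63 -0.48]
top (187, 168, 66, 68) shift [-1.46 -0.25] cc 0.981 expected@.055 [-1.56 -0.29]
11.6333 [ 532.1 -100.6   48.3] [ 0.3 -5.9  6.5]
```

Emit:
apply_moves([
  {"tx": -0.006, "ty": 0, "tz": 0.005, "turn": 0, "fingers": 0},
  {"tx": -0.008, "ty": 0, "tz": 0.01, "turn": 0, "fingers": 0},
  {"tx": -0.008, "ty": 0, "tz": 0.015, "turn": 0, "fingers": 0},
  {"tx": -0.008, "ty": 0, "tz": 0.015, "turn": 0, "fingers": 0},
])

```text
time: 11.97
ee_pos: [532.1, -100.9, 45.2]
tool_rot: [0.711, 0.703, 0.0, 0.001]
contact_force: [-0.1, -1.7, 8.5]
grip_width: 0.8
gripper_force: 4.0
```

```bash
python3 rise.py
```

```text
side (262, 238, 75, 50) shift [-0.77 -0.11] cc 0.971 expected@.055 [-0.63 -0.48]
top (187, 168, 66, 68) shift [-1.66 -0.31] cc 0.992 expected@.055 [-1.56 -0.29]
12.0667 [ 532.1 -100.9   45.3] [-1.  -0.9  7.2]
```

Emit:
apply_moves([
  {"tx": 0, "ty": 0, "tz": 0.005, "turn": 0, "fingers": 0},
  {"tx": 0, "ty": 0, "tz": 0.01, "turn": 0, "fingers": 0},
  {"tx": 0, "ty": 0, "tz": 0.01, "turn": 0, "fingers": 0},
])

```text
time: 12.32
ee_pos: [532.1, -100.9, 43.3]
tool_rot: [0.711, 0.703, 0.0, 0.001]
contact_force: [-0.7, -1.3, 8.4]
grip_width: 0.5
gripper_force: 4.1
```

```bash
python3 rise.py
```

```text
side (262, 238, 75, 50) shift [-0.83 -0.14] cc 0.967 expected@.055 [-0.63 -0.48]
top (187, 168, 66, 68) shift [-1.83 -0.33] cc 0.991 expected@.055 [-1.56 -0.29]
12.4167 [ 532.1 -101.    43.4] [-0.5 -1.2  9.6]
```

Emit:
apply_moves([
  {"tx": 0, "ty": 0, "tz": 0.005, "turn": 0, "fingers": 0},
  {"tx": 0, "ty": 0, "tz": 0.01, "turn": 0, "fingers": 0},
  {"tx": 0, "ty": 0, "tz": 0.01, "turn": 0, "fingers": 0},
])

```text
time: 12.67
ee_pos: [532.2, -101.0, 41.9]
tool_rot: [0.711, 0.703, 0.0, 0.001]
contact_force: [-2.3, -1.1, 17.8]
grip_width: 0.3
gripper_force: 8.9
```

```bash
python3 rise.py
```

```text
side (262, 238, 75, 50) shift [-0.86 -0.11] cc 0.965 expected@.055 [-0.63 -0.48]
top (187, 168, 66, 68) shift [-1.93 -0.37] cc 0.989 expected@.055 [-1.56 -0.29]
12.7667 [ 532.1 -101.    42. ] [-2.5 -1.4 16.3]
```

Stop reached: the force jumped to 17 N and the slab is fully tilted. Now back up.

Emit:
apply_moves([
  {"tx": 0, "ty": 0, "tz": -0.025, "turn": 0, "fingers": 0},
  {"tx": 0.002, "ty": 0, "tz": -0.05, "turn": 0, "fingers": 0},
  {"tx": 0.004, "ty": 0, "tz": -0.075, "turn": 0, "fingers": 0},
  {"tx": 0.006, "ty": 0, "tz": -0.1, "turn": 0, "fingers": 0},
  {"tx": 0.008, "ty": 0, "tz": -0.13, "turn": 0, "fingers": 0},
  {"tx": 0.01, "ty": 0, "tz": -0.16, "turn": 0, "fingers": 0},
  {"tx": 0.012, "ty": 0, "tz": -0.2, "turn": 0, "fingers": 0},
  {"tx": 0.012, "ty": 0, "tz": -0.25, "turn": 0, "fingers": 0},
  {"tx": 0.012, "ty": 0, "tz": -0.3, "turn": 0, "fingers": 0},
  {"tx": 0.012, "ty": 0, "tz": -0.36, "turn": 0, "fingers": 0},
])

```text
time: 13.6
ee_pos: [531.1, -98.8, 113.4]
tool_rot: [0.711, 0.703, -0.001, -0.0]
contact_force: [-0.2, 0.8, 0.1]
grip_width: 0.4
gripper_force: 0.0
```

Emit:
apply_moves([
  {"tx": 0, "ty": 0, "tz": -0.1, "turn": 0, "fingers": 0},
  {"tx": 0, "ty": 0, "tz": -0.15, "turn": 0, "fingers": 0},
  {"tx": 0, "ty": 0, "tz": -0.15, "turn": 0, "fingers": 0},
  {"tx": 0, "ty": 0, "tz": -0.15, "turn": 0, "fingers": 0},
])

```text
time: 13.93
ee_pos: [531.7, -98.8, 143.2]
tool_rot: [0.711, 0.703, 0.0, 0.001]
contact_force: [0.4, -0.2, -0.3]
grip_width: 0.5
gripper_force: 0.0
```

```bash
python3 rise.py; python3 - <<'E'
from ov import *
go(531.7,-98,144,-.0096)
# jack shift since before the stroke, from m4 crops re-rendered identically
a=[cv2.imread(f'pics/m4_{n}.png') for n in('side','top')]
shot('m6',(532.71,-3.7,1.5603),0,(('side',270,160,150,110,5),('top',260,165,130,80,6)))
b=cv2.imread('pics/m6_side.png')
for nm,(x,y,w,h) in dict(paddle=(325,90,115,115),base=(365,250,100,180)).items():
    A=cv2.resize(cv2.cvtColor(a[0][y:y+h,x:x+w],6),None,fx=.2,fy=.2,interpolation=3);B=cv2.resize(cv2.cvtColor(b[y:y+h,x:x+w],6),None,fx=.2,fy=.2,interpolation=3)
    W=np.eye(2,3,dtype=np.float32);cc,W=cv2.findTransformECC(A,B,W,cv2.MOTION_TRANSLATION,(3,200,1e-6),None,3);print(nm,cc,W[:,2])
p=(532.71,-3.7,1.5603);print(proj('side',tf(p,[(0,0,8),(5,0,8),(0,5,8)])))
E
```

```text
side (262, 238, 75, 50) shift [-0.1  0.2] cc 0.962 expected@.055 [-0.63 -0.48]
top (187, 168, 66, 68) shift [0.   0.01] cc 1.0 expected@.055 [-1.56 -0.29]
14.0333 [531.1 -98.5 142.1] [ 0.4 -0.6 -0.5]
t 14.03 ee [531.1 -98.5 142.1] ya -0.0108 z [-9.e-04 -1.e-04 -1.e+00] F [ 0.4 -0.6 -0.5] w 0.6 g 0.0 -> tx ty tz turn [ 0.0026  0.0031 -0.0096] -0.0011 q [ 0.25  0.48 -0.24  2.08  0.19  0.6  -0.13]
paddle 0.9999801334175776 [-0.00114219 -0.00552816]
base 0.9936963646417729 [ 0.07385877 -0.13745812]
[[334.39963592 234.98324798]
 [333.77237245 236.14207872]
 [336.25683711 235.38101752]]
```

The stroke returned fully: the slab is back to zero shift and the paddle position is unchanged to 0.01 px, so the jack did not move. Second press.

Emit:
apply_moves([
  {"tx": 0, "ty": 0, "tz": 0.1, "turn": 0, "fingers": 0},
  {"tx": 0, "ty": 0, "tz": 0.18, "turn": 0, "fingers": 0},
  {"tx": 0, "ty": 0, "tz": 0.22, "turn": 0, "fingers": 0},
  {"tx": -0.002, "ty": 0, "tz": 0.26, "turn": 0, "fingers": 0},
  {"tx": -0.004, "ty": 0, "tz": 0.3, "turn": 0, "fingers": 0},
  {"tx": -0.006, "ty": 0, "tz": 0.34, "turn": 0, "fingers": 0},
  {"tx": -0.009, "ty": 0, "tz": 0.38, "turn": 0, "fingers": 0},
  {"tx": -0.012, "ty": 0, "tz": 0.41, "turn": 0, "fingers": 0},
  {"tx": -0.014, "ty": 0, "tz": 0.44, "turn": 0, "fingers": 0},
  {"tx": -0.016, "ty": 0, "tz": 0.465, "turn": 0, "fingers": 0},
])

```text
time: 14.97
ee_pos: [532.0, -103.0, 49.6]
tool_rot: [0.711, 0.703, -0.0, 0.001]
contact_force: [-0.6, -4.8, 7.4]
grip_width: 0.4
gripper_force: 3.5
```

Emit:
apply_moves([
  {"tx": 0, "ty": 0, "tz": 0.012, "turn": 0, "fingers": 0},
  {"tx": -0.003, "ty": 0, "tz": 0.024, "turn": 0, "fingers": 0},
  {"tx": -0.003, "ty": 0, "tz": 0.034, "turn": 0, "fingers": 0},
  {"tx": -0.003, "ty": 0, "tz": 0.04, "turn": 0, "fingers": 0},
  {"tx": -0.003, "ty": 0, "tz": 0.044, "turn": 0, "fingers": 0},
  {"tx": -0.003, "ty": 0, "tz": 0.044, "turn": 0, "fingers": 0},
  {"tx": -0.003, "ty": 0, "tz": 0.044, "turn": 0, "fingers": 0},
])

```text
time: 15.55
ee_pos: [532.1, -103.4, 41.9]
tool_rot: [0.711, 0.703, 0.0, 0.001]
contact_force: [-2.0, -4.5, 16.4]
grip_width: 0.6
gripper_force: 7.9
```

```bash
python3 rise.py
```

```text
side (262, 238, 75, 50) shift [-0.86 -0.1 ] cc 0.965 expected@.055 [-0.63 -0.48]
top (187, 168, 66, 68) shift [-1.93 -0.36] cc 0.989 expected@.055 [-1.56 -0.29]
15.65 [ 532.1 -103.4   41.9] [-1.8 -4.2 16. ]
```

Same full-down state as the first stroke (16 N on the stop, same slab tilt). Holding a moment, then handing in.

Emit:
apply_moves([
  {"tx": -0.003, "ty": 0, "tz": 0.002, "turn": 0, "fingers": 0},
  {"tx": -0.003, "ty": 0, "tz": 0.002, "turn": 0, "fingers": 0},
  {"tx": -0.003, "ty": 0, "tz": 0.002, "turn": 0, "fingers": 0},
  {"tx": -0.003, "ty": 0, "tz": 0.002, "turn": 0, "fingers": 0},
  {"tx": -0.003, "ty": 0, "tz": 0.002, "turn": 0, "fingers": 0},
  {"tx": -0.003, "ty": 0, "tz": 0.002, "turn": 0, "fingers": 0},
])

```text
time: 16.15
ee_pos: [532.1, -103.4, 41.7]
tool_rot: [0.711, 0.703, 0.0, 0.001]
contact_force: [-2.8, -2.1, 19.4]
grip_width: 0.6
gripper_force: 9.5
```

```bash
python3 rise.py && python3 -c "
from bench import job
print(job.hand_in())"
```

```text
side (262, 238, 75, 50) shift [-0.86 -0.11] cc 0.965 expected@.055 [-0.63 -0.48]
top (187, 168, 66, 68) shift [-1.94 -0.36] cc 0.989 expected@.055 [-1.56 -0.29]
16.25 [ 532.1 -103.4   41.7] [-3.  -2.2 18.7]
the job is handed in; nothing more can be done
None
```

I set the jack down under the lift pad, let go, gave the handle one full trial stroke, and handed in at 16.3 s while pressing it on its stop with about 19 N and the slab jacked up; I viewed 11 pictures, one over the limit of 10.

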